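Seat the guide bush, then find the socket that fits the clamp nut

TASK

First press the guide bush on the blue jig block fully home, so that its flange lies flush on the block. Then try the three look-alike sockets from the red tray on the block's hex nut to find the one that fits, putting each one that does not fit back upright in the tray, and finish still gripping the right socket, upright and pushed fully down over the nut, without letting go. Leave the squeeze bottle and the feeler gauge as they are.

Things in the scene. Friction and masses are not known exactly. Their poses are not given: they have to be found in the camera images.
- jig_block: Fixed blue block, 60 (x) x 112 (y) x 30 mm high, on a dark bolted base flange 84 x 132 x 8 mm; origin at the centre of its underside on the worktop, z up. The bush is 27 mm to +y of the centre, the nut 26 mm to -y.
- nut_seat (a point): Point on the stud axis on top of the 41 mm wide washer, 33 mm above the worktop; axes as the block's. On it stands the fixed brass hex nut: 24 mm across flats, 14 mm high, top edge chamfered 1.2 mm, flats facing the block's +-y, corners to +-x. The socket that fits goes down until its mouth rests on the washer, level with this point.
- nut_top (a point): Centre of the nut's top face, 14 mm above nut_seat; a 14 mm thick stud sticks out 5 mm above it. One socket fits, with 1 mm play on each side of the nut and about 9 degrees of turn either way; the other two are too small and stop on top of the nut, their mouths 13 to 14 mm above the washer.
- guide_bush (a joint): How far the guide bush is pressed in, m: 0 = flange 10 mm proud of the block, 0.010 = fully home (flange on the block). It slides straight down against a steady friction of about 6 N, hits a firm stop, and stays where it is left.
- bush_top (a point): Centre of the top face of the guide bush: round steel flange 34 mm diameter, 8 mm thick, with a small dark centre hole 8 mm wide; moves with the bush. Home, it is 38 mm above the worktop.
- socket_tray: Fixed red open tray 94 (x) x 206 (y) mm, floor and walls 4 mm thick, rim 12 mm high; origin at the centre of its underside on the worktop. The sockets stand in it in a row along its y, about 65 mm apart.
- socket_a_center (a point): One of three look-alike steel sockets, fit unknown: round body 36 mm wide, 40 high, 28 mm deep hex bore facing down; on top a fixed dark hex adapter to grip, 18 mm across flats, 32 high. Point on the axis at half height: 36 mm above the mouth, 4 below the adapter's foot; z up. Flats of adapter and bore face its +-y and every 60 degrees on. 0.22 kg. Starts upright in the tray, any yaw.
- socket_b_center (a point): One of three look-alike steel sockets, fit unknown: round body 36 mm wide, 40 high, 28 mm deep hex bore facing down; on top a fixed dark hex adapter to grip, 18 mm across flats, 32 high. Point on the axis at half height: 36 mm above the mouth, 4 below the adapter's foot; z up. Flats of adapter and bore face its +-y and every 60 degrees on. 0.22 kg. Starts upright in the tray, any yaw.
- socket_c_center (a point): One of three look-alike steel sockets, fit unknown: round body 36 mm wide, 40 high, 28 mm deep hex bore facing down; on top a fixed dark hex adapter to grip, 18 mm across flats, 32 high. Point on the axis at half height: 36 mm above the mouth, 4 below the adapter's foot; z up. Flats of adapter and bore face its +-y and every 60 degrees on. 0.22 kg. Starts upright in the tray, any yaw.
- marking_fluid: Bystander: small blue and white squeeze bottle, 35 mm diameter, 94 mm high, standing loose; origin at its foot.
- feeler: Bystander: closed feeler gauge set lying flat and loose, 23 x 104 (y) x 15 mm; origin at the centre of its underside.
Mind the look-alikes: they are no part of the job. Leave any orange or purple look-alike of the part that bears socket_b_center alone.

How it is judged:
On the way, in this order (a step that is already met when the one before it is completed fails the run):
1. the guide bush is pressed home while all sockets stand in the tray (value of joint guide_bush above 0.0085 m and x of socket_a_center in the frame of socket_tray between -0.04 and 0.04 m and y of socket_a_center in the frame of socket_tray between -0.097 and 0.097 m and z of socket_a_center in the frame of socket_tray between 0.034 and 0.046 m and angle between each of socket_a_center, socket_b_center, socket_c_center's own z axis and vertical below 0.12 rad and x of socket_b_center in the frame of socket_tray between -0.04 and 0.04 m and y of socket_b_center in the frame of socket_tray between -0.097 and 0.097 m and z of socket_b_center in the frame of socket_tray between 0.034 and 0.046 m and x of socket_c_center in the frame of socket_tray between -0.04 and 0.04 m and y of socket_c_center in the frame of socket_tray between -0.097 and 0.097 m and z of socket_c_center in the frame of socket_tray between 0.034 and 0.046 m), for 0.2 s.
2. the socket that fits is gripped and seated on the nut (((horizontal distance between socket_a_center and nut_seat below 0.004 m and z of socket_a_center in the frame of nut_seat below 0.039 m and angle between socket_a_center's own z axis and vertical below 0.08 rad and contact force between the fingers and socket_a above 3 N) or (horizontal distance between socket_b_center and nut_seat below 0.004 m and z of socket_b_center in the frame of nut_seat below 0.039 m and angle between socket_b_center's own z axis and vertical below 0.08 rad and contact force between the fingers and socket_b above 3 N) or (horizontal distance between socket_c_center and nut_seat below 0.004 m and z of socket_c_center in the frame of nut_seat below 0.039 m and angle between socket_c_center's own z axis and vertical below 0.08 rad and contact force between the fingers and socket_c above 3 N))), for 0.2 s.
At the end, for the whole second after the job is handed in: The bush is home (within 1.5 mm); the socket that fits is on the nut, mouth within 3 mm of the washer, centre within 4 mm of the stud axis, upright within 0.08 rad and still gripped by the fingers (over 3 N); the other two stand upright (0.12 rad) inside the tray, mouths within 6 mm of its floor (value of joint guide_bush above 0.0085 m and ((horizontal distance between socket_a_center and nut_seat below 0.004 m and z of socket_a_center in the frame of nut_seat below 0.039 m and angle between socket_a_center's own z axis and vertical below 0.08 rad and contact force between the fingers and socket_a above 3 N and (x of socket_b_center in the frame of socket_tray between -0.04 and 0.04 m and y of socket_b_center in the frame of socket_tray between -0.097 and 0.097 m and z of socket_b_center in the frame of socket_tray between 0.034 and 0.046 m and angle between socket_b_center's own z axis and vertical below 0.12 rad) and (x of socket_c_center in the frame of socket_tray between -0.04 and 0.04 m and y of socket_c_center in the frame of socket_tray between -0.097 and 0.097 m and z of socket_c_center in the frame of socket_tray between 0.034 and 0.046 m and angle between socket_c_center's own z axis and vertical below 0.12 rad)) or (horizontal distance between socket_b_center and nut_seat below 0.004 m and z of socket_b_center in the frame of nut_seat below 0.039 m and angle between socket_b_center's own z axis and vertical below 0.08 rad and contact force between the fingers and socket_b above 3 N and (x of socket_a_center in the frame of socket_tray between -0.04 and 0.04 m and y of socket_a_center in the frame of socket_tray between -0.097 and 0.097 m and z of socket_a_center in the frame of socket_tray between 0.034 and 0.046 m and angle between socket_a_center's own z axis and vertical below 0.12 rad) and (x of socket_c_center in the frame of socket_tray between -0.04 and 0.04 m and y of socket_c_center in the frame of socket_tray between -0.097 and 0.097 m and z of socket_c_center in the frame of socket_tray between 0.034 and 0.046 m and angle between socket_c_center's own z axis and vertical below 0.12 rad)) or (horizontal distance between socket_c_center and nut_seat below 0.004 m and z of socket_c_center in the frame of nut_seat below 0.039 m and angle between socket_c_center's own z axis and vertical below 0.08 rad and contact force between the fingers and socket_c above 3 N and (x of socket_a_center in the frame of socket_tray between -0.04 and 0.04 m and y of socket_a_center in the frame of socket_tray between -0.097 and 0.097 m and z of socket_a_center in the frame of socket_tray between 0.034 and 0.046 m and angle between socket_a_center's own z axis and vertical below 0.12 rad) and (x of socket_b_center in the frame of socket_tray between -0.04 and 0.04 m and y of socket_b_center in the frame of socket_tray between -0.097 and 0.097 m and z of socket_b_center in the frame of socket_tray between 0.034 and 0.046 m and angle between socket_b_center's own z axis and vertical below 0.12 rad)))); the arm keeps its last pose, push and grip.
It fails at once if a socket set on the nut before the bush is home (value of joint guide_bush below 0.0075 m and ((horizontal distance between socket_a_center and nut_seat below 0.02 m and z of socket_a_center in the frame of nut_seat below 0.055 m) or (horizontal distance between socket_b_center and nut_seat below 0.02 m and z of socket_b_center in the frame of nut_seat below 0.055 m) or (horizontal distance between socket_c_center and nut_seat below 0.02 m and z of socket_c_center in the frame of nut_seat below 0.055 m))).
It fails at once if the squeeze bottle or the feeler gauge moved more than 30 mm, or the bottle tipped (distance of any of marking_fluid, feeler from where it was at the start of the episode above 0.03 m or angle between marking_fluid's own z axis and vertical above 0.5 rad).
It also fails if it takes over 72 s, if anything falls off the work surface, if the arm or the gripper's body presses on something with over 40 N, if the wrist force passes 120 N, or if a joint passes its speed limit or range.

ROBOT

A 6-joint arm with a two-finger parallel gripper is mounted at the origin on a cart in front of the work surface, level with it; the furniture and walls round the work are solid. World frame = base frame: x ahead of the robot, y to its left, z up, the work surface at z = 0. Lengths are in m, angles in rad, forces in N, time in s.
With the tool pointing down it reaches from about 0.375 to 0.9 m from the base axis. Payload 3.1 kg.
Tool frame: the origin (TCP) lies midway between the tips of the shut fingers; the grasp point (between the pads) lies 19 mm behind it (manip.grasp_offset is the distance from the TCP to the grasp point, in m); z points along the fingers, y is the line along which they close (so a half turn about z gives the same grasp; the last joint's range is limited). The gripper opens to 85 mm and grips with 20 to 120 N. Pads are 22 mm wide; open, the fingers measure 114 mm over their backs; the gripper's body (76 mm by 85 mm) begins 54 mm behind the grasp point. The pads swing forward as they close: fully open they stand 13 mm farther back than shut.
Start: joints at [-1.514, 0.527, 1.433, -0, 1.181, -0.178], TCP at [0.146, -0.608, 0.231] pointing down, gripper open.
Joint ranges: [-3.08, 3.08], [-0.75, 2.2], [0.22, 2.44], [-1.43, 4.57], [0, 2.65], [-2.85, 2.85]. Speed limits (rad/s): [2.79, 2.79, 3.14, 3.14, 3.14, 3.14].

INTERFACE

Orientations are given as a unit quaternion [x, y, z, w].
In Python, from station import sensors, cams, order, manip gives the robot as it stands.
- The arm moves only by the tool move_arm, never from a script. Its argument "targets" is a list of rows, each an object of numbers: "dx", "dy", "dz": the shift along the world's x, y, z normalised to -1 to 1, where 1 is 25 mm; "rx", "ry", "rz": the turn, a rotation vector about the world's x, y, z normalised to -1 to 1, where 1 is 30 degrees. A call has exactly 10 rows; each row shifts and turns the commanded pose from where the row before left it; what a row does not reach is not made up. A row lasts 1/8 s, in which the tool goes at most 62.5 mm and 10.7 degrees, less where a joint would pass 70% of its speed; a pose out of reach is approached as far as the arm can. A call with a number of a shift or a turn outside -1 to 1 is refused whole. A call with a gripper value outside its range is refused whole. "claw" is the opening in per cent of the stroke, from 0 (shut) to 100 (fully open), set as the call begins (left out, the last holds). The fingers move at their own pace and stop on an object; "newtons" is the grip in N (left out, the last holds). Time passes only in rows, so rows that do not move let the fingers close, or fill a call up. It gives the time, the measured TCP pose, the force, the opening and the grip force at its end, in the units of the state.
- sensors.sense(): the state, without advancing time (a new reading comes with each control period).
- cams.snapshot(name): name is "scene" or "side" or "wrist"; returns the picture (420x560x3 uint8, red, green, blue); there is no depth.
- cams.camera_model(name): a dict with "fx", "fy", "cx", "cy" (pixels), "extrinsics" (4x4, takes a point from world to camera coordinates). Camera axes: x right, y down, z forward; pixel columns grow to the right and rows downward; lengths in m; the calibration is good to about 2 mm. A picture is of the moment at which its call begins: read the wrist's pose just before it. camera_model takes no time and is no camera call; for the wrist camera it gives the pose at the moment of the call.
- order.sign_off(): hands the job in; it is judged then, once.
The state is a dict: "t": time; "q": joint angles; "qd": joint speeds; "tau": joint torques, N m; "tcp_pos": TCP position; "tool_rot": TCP orientation; "force": force on the tool from outside, world axes, zero at the start; "ft_torque": the same for the moment, N m; "finger_gap": opening from 0.0 (shut) to 1.0 (fully open); "gripper_force": force on a finger pad.
Only numpy, scipy, OpenCV 4.12 (cv2) and the standard library are available. Lean on these libraries where they do the work, as an engineer would, in place of code of your own. Each camera call takes 0.05 s, during which the arm holds its last target. There are 200 camera calls.

## Working session

There is one attempt and no reset: what is moved stays moved. The work goes in short steps, Python scripts to look and compute and a tool call to move; the robot and the scene stay as the last step left them, time stands still between calls to the robot, and variables do not carry over. Pictures are saved under pics/ and viewed, at most 10 in all, crops included, and the job is handed in when it is done.

Besides the shell and the picture viewer there is one more tool, called after "Request:" as name([rows], argument=value, ...), one row to a line, values as JSON. move_arm: Moves the arm, as the interface text tells. Scaled input: -1 to 1 covers 25 mm each way for a shift and 30 degrees each way for a turn. Its arguments: {"type":"object","properties":{"targets":{"type":"array"},"claw":{"type":"number"},"newtons":{"type":"number"}},"required":["targets"]}

```bash
mkdir -p pics; ls; cat > h.py <<'E'
import numpy as np, cv2
from station import sensors, cams, order, manip
def ray(m,u,v):
    E=np.array(m["extrinsics"]);R=E[:3,:3];t=E[:3,3]
    d=R.T@np.array([(u-m["cx"])/m["fx"],(v-m["cy"])/m["fy"],1.]);return -R.T@t,d
def onplane(m,u,v,z):
    o,d=ray(m,u,v);return o+d*(z-o[2])/d[2]
def proj(m,p):
    E=np.array(m["extrinsics"]);c=E[:3,:3]@np.array(p)+E[:3,3];return np.array([m["fx"]*c[0]/c[2]+m["cx"],m["fy"]*c[1]/c[2]+m["cy"]])
def snap(n,f=None):
    m=cams.camera_model(n);i=cams.snapshot(n)[:,:,::-1].copy()
    if f: cv2.imwrite("pics/"+f,i)
    return m,i
E
python3 - <<'E'
from h import *
a=snap("scene","scene0.png");b=snap("side","side0.png");w=snap("wrist","wrist0.png")
for m,i in (a,b,w):
    E=np.array(m["extrinsics"]);print(-E[:3,:3].T@E[:3,3],E[2,:3],m["fx"])
s=sensors.sense();print(s["t"],s["tcp_pos"],s["tool_rot"],s["force"])
E
```

```text
pics
[-0.0981706  -0.89973281  0.42726927] [ 0.66528601  0.62565823 -0.40736508] 479.29325319889216
[ 0.52765857 -1.09401771  0.42267027] [-0.02538202  0.90292915 -0.42903928] 534.8320760779051
[ 0.21367226 -0.5912537   0.37176898] [-0.26615667 -0.06199146 -0.96193435] 337.10374996938447
0.15 [ 0.1460188  -0.6071396   0.23053051] [ 9.93056966e-01  1.17631276e-01  5.75256033e-05 -8.61220711e-04] [ 0.41529241 -0.50993065  0.00776542]
```

View pics/scene0.png

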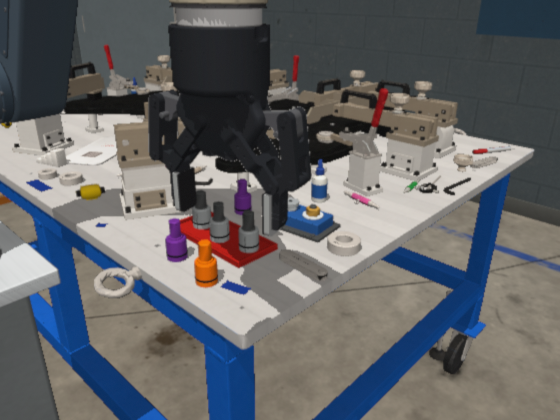

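View pics/side0.png

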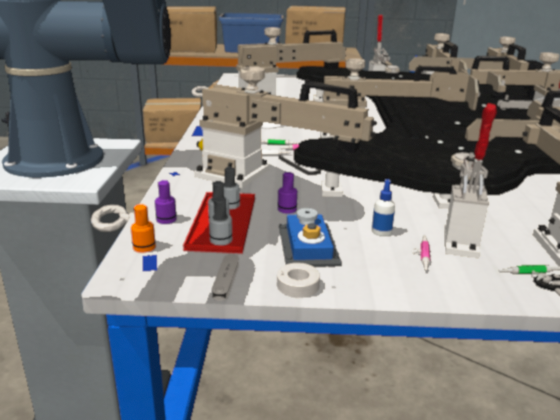

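The side view shows the blue block at (310,238), with the brass nut at (312,231) and the raised bush at (308,214). The red tray is at (222,222) with three grey sockets whose tops are near (230,170), (219,190) and (221,205). Look-alikes: purple at (165,203) and (288,193), orange at (143,230). The bottle is at (384,210) and the feeler at (225,278). I choose the three grey sockets standing in the red tray.

```bash
python3 - <<'E'
from h import *
i=cv2.imread("pics/side0.png");m=cams.camera_model("side");h=cv2.cvtColor(i,cv2.COLOR_BGR2HSV)
def rect(mask,z):
    n,l,s,c=cv2.connectedComponentsWithStats(mask)
    k=1+np.argmax(s[1:,4]);ys,xs=np.where(l==k)
    hull=cv2.convexHull(np.c_[xs,ys].astype(np.int32))[:,0]
    P=np.array([onplane(m,u,v,z)[:2] for u,v in hull],np.float32);print(s[k],cv2.minAreaRect(P*1000))
roi=np.zeros(h.shape[:2],np.uint8);roi[180:265,180:345]=255
red=cv2.inRange(h,(0,150,80),(8,255,255))|cv2.inRange(h,(172,150,80),(180,255,255))
blue=cv2.inRange(h,(100,130,60),(125,255,255))
rect(red&roi,.012);rect(blue&roi,.03)
for n,(u,v),z in [("nut",(312,228),.047),("bush",(308,213),.048),("s1",(230,168),.076),("s2",(219,186),.076),("s3",(221,200),.076),("purple",(288,210),0),("bottle",(383,232),0),("feel",(225,278),.0075)]:print(n,onplane(m,u,v,z).round(3))
cv2.imwrite("pics/c1.png",cv2.resize(i[150:310,120:420],None,fx=2.6,fy=2.6,interpolation=cv2.INTER_CUBIC))
E
```

```text
[ 184  193   70   60 1908] ((410.1119689941406, -284.76397705078125), (218.50592041015625, 92.68850708007812), 89.0669174194336)
[ 287  215   46   45 1135] ((556.0371704101562, -364.517333984375), (62.62836837768555, 141.96743774414062), 6.561139106750488)
nut [ 0.56  -0.373  0.047]
bush [ 0.554 -0.324  0.048]
s1 [ 0.416 -0.209  0.076]
s2 [ 0.408 -0.292  0.076]
s3 [ 0.418 -0.346  0.076]
purple [ 0.522 -0.215  0.   ]
bottle [ 0.684 -0.289  0.   ]
feel [ 0.437 -0.459  0.008]
```

View pics/c1.png

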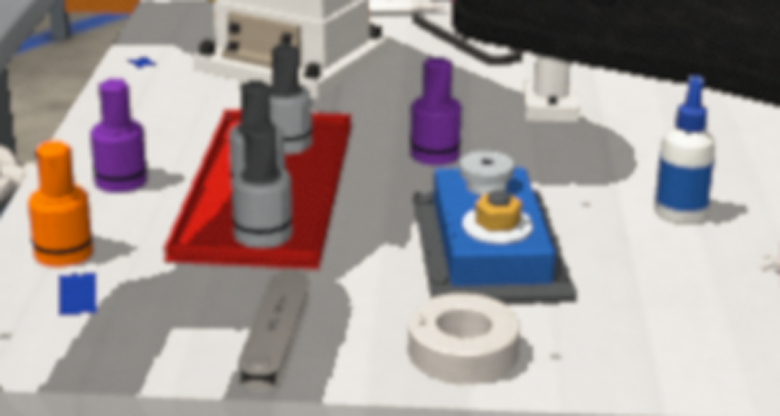

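View pics/wrist0.png

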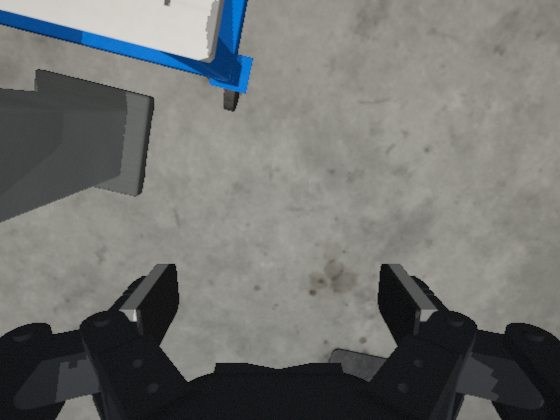

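The crop confirms it: three steel sockets with dark adapters in the red tray, and a bush with a hole on the blue block next to the brass nut. The wrist view only shows the floor for now. Next I move toward the work with the fingers shutting.

Request:
move_arm([
  {"dx": 1, "dy": 0.8},
  {"dx": 1, "dy": 0.8},
  {"dx": 1, "dy": 0.8},
  {"dx": 1, "dy": 0.8},
  {"dx": 1, "dy": 0.8},
  {"dx": 1, "dy": 0.8},
  {"dx": 1, "dy": 0.8},
  {"dx": 1, "dy": 0.8},
  {"dx": 1, "dy": 0.8},
  {"dx": 1, "dy": 0.8},
], claw=0)

```text
schema error: expected keys dx, dy, dz, rx, ry, rz
```

```bash
python3 - <<'E'
from h import *
m,i=snap("wrist","w1.png")
import json;json.dump({k:np.array(v).tolist() for k,v in m.items()},open("w1.json","w"))
s=sensors.sense();print(s["t"],s["tcp_pos"],s["tool_rot"],s["force"],manip.grasp_offset)
for p in [(.56,-.373,.047),(.554,-.324,.048),(.416,-.209,.076),(.408,-.292,.076),(.418,-.346,.076),list(s["tcp_pos"])]:print(proj(m,p).round())
E
```

```text
0.2 [ 0.14602557 -0.60725827  0.23067355] [ 9.93058430e-01  1.17620011e-01  4.89154336e-05 -6.97242115e-04] [-0.60415543  0.41475006  0.11801648] 0.0187
[  65. -544.]
[ -19. -561.]
[-250. -371.]
[-108. -310.]
[ -20. -304.]
[278. 271.]
```

View pics/w1.png

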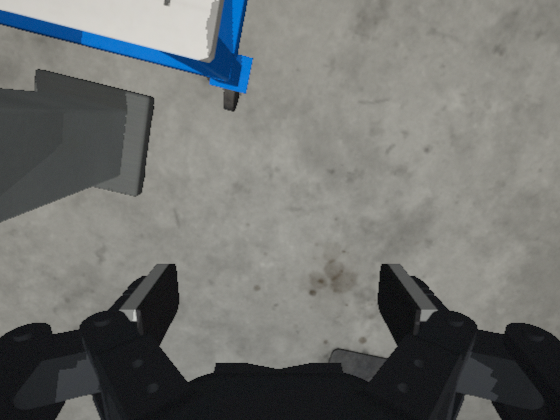

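The move was refused because every row needs all six keys, so this view is unchanged and shows only the floor. I'll resend it with full rows.

Request:
move_arm([
  {"dx": 1, "dy": 0.8, "dz": 0, "rx": 0, "ry": 0, "rz": 0},
  {"dx": 1, "dy": 0.8, "dz": 0, "rx": 0, "ry": 0, "rz": 0},
  {"dx": 1, "dy": 0.8, "dz": 0, "rx": 0, "ry": 0, "rz": 0},
  {"dx": 1, "dy": 0.8, "dz": 0, "rx": 0, "ry": 0, "rz": 0},
  {"dx": 1, "dy": 0.8, "dz": 0, "rx": 0, "ry": 0, "rz": 0},
  {"dx": 1, "dy": 0.8, "dz": 0, "rx": 0, "ry": 0, "rz": 0},
  {"dx": 1, "dy": 0.8, "dz": 0, "rx": 0, "ry": 0, "rz": 0},
  {"dx": 1, "dy": 0.8, "dz": 0, "rx": 0, "ry": 0, "rz": 0},
  {"dx": 1, "dy": 0.8, "dz": 0, "rx": 0, "ry": 0, "rz": 0},
  {"dx": 1, "dy": 0.8, "dz": 0, "rx": 0, "ry": 0, "rz": 0},
], claw=0)

```text
t: 1.45
tcp_pos: [0.3967, -0.4069, 0.2312]
tool_rot: [0.993, 0.118, -0.0, -0.0]
force: [0.3, -0.4, 0.7]
finger_gap: 0.001
gripper_force: 0.0
```

```bash
python3 - <<'E'
from h import *
m,i=snap("wrist","w2.png")
import json;json.dump({k:np.array(v).tolist() for k,v in m.items()},open("w2.json","w"))
s=sensors.sense();print(s["t"],s["tcp_pos"])
for p in [(.56,-.373,.047),(.554,-.324,.048),(.416,-.209,.076),(.408,-.292,.076),(.418,-.346,.076),list(s["tcp_pos"])]:print(proj(m,p).round())
E
```

```text
1.5 [ 0.39933622 -0.40403206  0.23118366]
[284.  -6.]
[226. -14.]
[ 57. 119.]
[153. 151.]
[216. 154.]
[273. 264.]
```

View pics/w2.png

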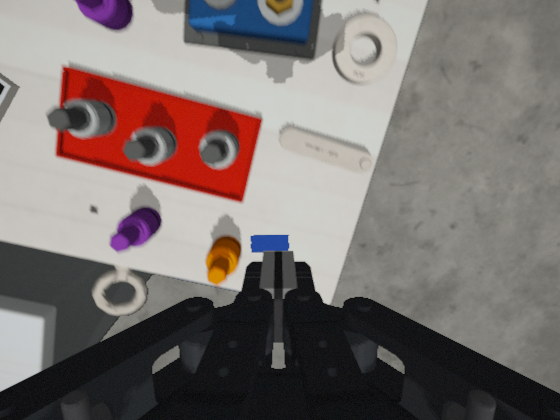

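The wrist view shows the tray's three sockets with adapter tops at about (57,118), (137,149) and (212,154). The block is at the top edge, with the nut at (283,2). Next I move over the bush.

Request:
move_arm([
  {"dx": 0.7, "dy": 0.35, "dz": -0.2, "rx": 0, "ry": 0, "rz": 0},
  {"dx": 0.7, "dy": 0.35, "dz": -0.2, "rx": 0, "ry": 0, "rz": 0},
  {"dx": 0.7, "dy": 0.35, "dz": -0.4, "rx": 0, "ry": 0, "rz": 0},
  {"dx": 0.7, "dy": 0.35, "dz": -0.4, "rx": 0, "ry": 0, "rz": 0},
  {"dx": 0.7, "dy": 0.35, "dz": -0.4, "rx": 0, "ry": 0, "rz": 0},
  {"dx": 0.7, "dy": 0.35, "dz": -0.4, "rx": 0, "ry": 0, "rz": 0},
  {"dx": 0.7, "dy": 0.35, "dz": -0.4, "rx": 0, "ry": 0, "rz": 0},
  {"dx": 0.7, "dy": 0.35, "dz": -0.4, "rx": 0, "ry": 0, "rz": 0},
  {"dx": 0.6, "dy": 0.3, "dz": -0.4, "rx": 0, "ry": 0, "rz": 0},
  {"dx": 0, "dy": 0, "dz": 0, "rx": 0, "ry": 0, "rz": 0},
], claw=0)

```text
t: 2.75
tcp_pos: [0.5517, -0.329, 0.1501]
tool_rot: [0.993, 0.119, -0.001, -0.001]
force: [0.7, 0.8, 0.0]
finger_gap: -0.001
gripper_force: 0.0
```

```bash
python3 - <<'E'
from h import *
m,i=snap("wrist","w3.png")
import json;json.dump({k:np.array(v).tolist() for k,v in m.items()},open("w3.json","w"))
s=sensors.sense();print(s["t"],s["tcp_pos"])
h=cv2.cvtColor(i,cv2.COLOR_BGR2HSV)
def comps(mask,z,n=3,amin=150):
    k,l,st,c=cv2.connectedComponentsWithStats(mask)
    for j in sorted(range(1,k),key=lambda j:-st[j,4])[:n]:
        cs=cv2.findContours((l==j).astype(np.uint8),0,2)[0][0]
        (u,v),r=cv2.minEnclosingCircle(cs);print(st[j],c[j].round(1),(u,v,r),onplane(m,u,v,z).round(4),onplane(m,*c[j],z).round(4))
print("brass");comps(cv2.inRange(h,(15,110,80),(35,255,255)),.047)
bl=cv2.inRange(h,(100,130,60),(125,255,255))
print("blue");comps(bl,.03,2)
k,l,st,c=cv2.connectedComponentsWithStats(bl);j=1+np.argmax(st[1:,4]);ys,xs=np.where(l==j)
H=cv2.convexHull(np.c_[xs,ys].astype(np.int32))[:,0]
print(cv2.minAreaRect(np.array([1000*onplane(m,u,v,.03)[:2] for u,v in H],np.float32)))
E
```

```text
2.8 [ 0.55118714 -0.32970792  0.1507311 ]
brass
[316 192  34  36 588] [332.4 209.5] (332.4410705566406, 209.6663818359375, 17.67198371887207) [ 0.5609 -0.3691  0.047 ] [ 0.561 -0.369  0.047]
[329 193   1   1   1] [329. 193.] (329.0, 193.0, 9.999999747378752e-05) [ 0.5727 -0.363   0.047 ] [ 0.5727 -0.363   0.047 ]
blue
[ 228  155  144   88 6508] [295.3 195.5] (298.5448913574219, 198.37347412109375, 76.13197326660156) [ 0.5595 -0.3441  0.03  ] [ 0.5612 -0.341   0.03  ]
[246   0  32  12 259] [261.1   5. ] (261.5, 1.0, 15.53232479095459) [ 0.6884 -0.2843  0.03  ] [ 0.686  -0.2846  0.03  ]
((557.9041137695312, -344.1913757324219), (61.25761795043945, 109.84344482421875), 6.7506256103515625)
```

View pics/w3.png

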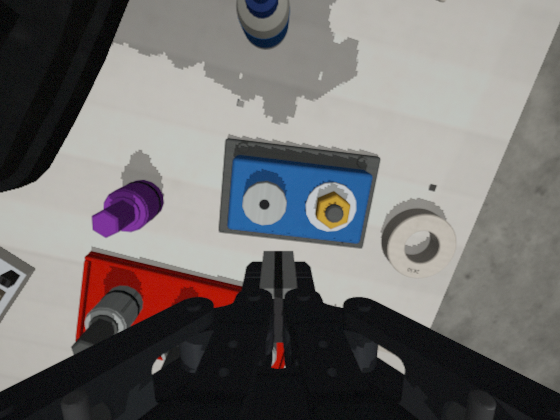

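The view shows the bush's hole at (264,204) and the nut at (333,210). The block's centre is (0.558,-0.344), yaw 6.75°, so I press at (0.555,-0.3174).

Request:
move_arm([
  {"dx": 0.15, "dy": 0.5, "dz": -0.6, "rx": 0, "ry": 0, "rz": 0},
  {"dx": 0, "dy": 0, "dz": -1, "rx": 0, "ry": 0, "rz": 0},
  {"dx": 0, "dy": 0, "dz": -1, "rx": 0, "ry": 0, "rz": 0},
  {"dx": 0, "dy": 0, "dz": -1, "rx": 0, "ry": 0, "rz": 0},
  {"dx": 0, "dy": 0, "dz": -0.4, "rx": 0, "ry": 0, "rz": 0},
  {"dx": 0, "dy": 0, "dz": -0.12, "rx": 0, "ry": 0, "rz": 0},
  {"dx": 0, "dy": 0, "dz": -0.12, "rx": 0, "ry": 0, "rz": 0},
  {"dx": 0, "dy": 0, "dz": -0.12, "rx": 0, "ry": 0, "rz": 0},
  {"dx": 0, "dy": 0, "dz": -0.12, "rx": 0, "ry": 0, "rz": 0},
  {"dx": 0, "dy": 0, "dz": -0.1, "rx": 0, "ry": 0, "rz": 0},
], claw=0)

```text
t: 4.05
tcp_pos: [0.5551, -0.3179, 0.0385]
tool_rot: [0.993, 0.118, 0.0, 0.001]
force: [-2.0, 1.1, 5.2]
finger_gap: -0.004
gripper_force: 2.8
```

Request:
move_arm([
  {"dx": 0, "dy": 0, "dz": -0.05, "rx": 0, "ry": 0, "rz": 0},
  {"dx": 0, "dy": 0, "dz": -0.05, "rx": 0, "ry": 0, "rz": 0},
  {"dx": 0, "dy": 0, "dz": -0.04, "rx": 0, "ry": 0, "rz": 0},
  {"dx": 0, "dy": 0, "dz": 0, "rx": 0, "ry": 0, "rz": 0},
  {"dx": 0, "dy": 0, "dz": 0, "rx": 0, "ry": 0, "rz": 0},
  {"dx": 0, "dy": 0, "dz": 0, "rx": 0, "ry": 0, "rz": 0},
  {"dx": 0, "dy": 0, "dz": 0, "rx": 0, "ry": 0, "rz": 0},
  {"dx": 0, "dy": 0, "dz": 0, "rx": 0, "ry": 0, "rz": 0},
  {"dx": 0, "dy": 0, "dz": 0, "rx": 0, "ry": 0, "rz": 0},
  {"dx": 0, "dy": 0, "dz": 0, "rx": 0, "ry": 0, "rz": 0},
])

```text
t: 5.3
tcp_pos: [0.5551, -0.318, 0.0379]
tool_rot: [0.993, 0.118, 0.001, 0.001]
force: [-5.7, 2.9, 19.9]
finger_gap: 0.001
gripper_force: 10.0
```

The bush has hit its stop at 20 N and z=0.0379, so it is home. Now I go over the tray.

Request:
move_arm([
  {"dx": 0, "dy": 0, "dz": 1, "rx": 0, "ry": 0, "rz": 0},
  {"dx": 0, "dy": 0, "dz": 1, "rx": 0, "ry": 0, "rz": 0},
  {"dx": 0, "dy": 0, "dz": 1, "rx": 0, "ry": 0, "rz": 0},
  {"dx": -0.8, "dy": 0.2, "dz": 1, "rx": 0, "ry": 0, "rz": 0},
  {"dx": -0.9, "dy": 0.2, "dz": 1, "rx": 0, "ry": 0, "rz": 0},
  {"dx": -0.9, "dy": 0.2, "dz": 1, "rx": 0, "ry": 0, "rz": 0},
  {"dx": -0.9, "dy": 0.2, "dz": 0.6, "rx": 0, "ry": 0, "rz": 0},
  {"dx": -0.9, "dy": 0.2, "dz": 0, "rx": 0, "ry": 0, "rz": 0},
  {"dx": -0.9, "dy": 0.1, "dz": 0, "rx": 0, "ry": 0, "rz": 0},
  {"dx": -0.8, "dy": 0, "dz": 0, "rx": 0, "ry": 0, "rz": 0},
], claw=45)

```text
t: 6.55
tcp_pos: [0.4018, -0.2902, 0.1993]
tool_rot: [0.993, 0.118, 0.001, 0.001]
force: [0.0, -0.5, -0.8]
finger_gap: 0.448
gripper_force: 0.0
```

```bash
python3 - <<'E'
from h import *
m,i=snap("wrist","w4.png")
import json;json.dump({k:np.array(v).tolist() for k,v in m.items()},open("w4.json","w"))
s=sensors.sense();print(s["t"],s["tcp_pos"],s["finger_gap"])
h=cv2.cvtColor(i,cv2.COLOR_BGR2HSV)
red=cv2.inRange(h,(0,150,80),(8,255,255))|cv2.inRange(h,(172,150,80),(180,255,255))
k,l,st,c=cv2.connectedComponentsWithStats(red);j=1+np.argmax(st[1:,4]);ys,xs=np.where(l==j);print(st[j])
H=cv2.convexHull(np.c_[xs,ys].astype(np.int32))[:,0]
print(cv2.minAreaRect(np.array([1000*onplane(m,u,v,.012)[:2] for u,v in H],np.float32)))
c=i[60:330,90:470];cv2.imwrite("pics/c4.png",cv2.resize(c,None,fx=2.1,fy=2.1,interpolation=cv2.INTER_CUBIC))
E
```

```text
6.6 [ 0.39941869 -0.28937074  0.19898022] 0.45098039216898683
[  154   103   221   139 14377]
((408.7187194824219, -273.31329345703125), (203.06178283691406, 91.40911102294922), 88.92071533203125)
```

View pics/c4.png

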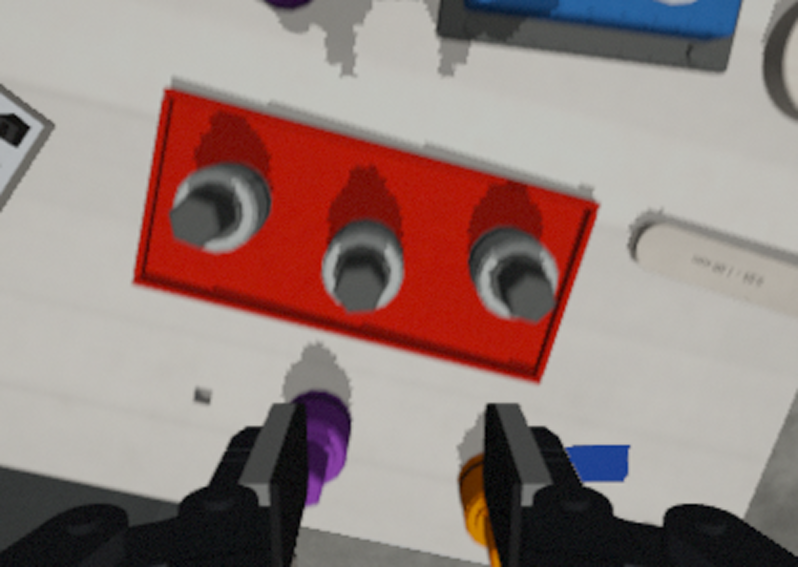

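The crop shows the sockets' adapter tops, in full-image pixels, near (183,164), (262,197) and (342,202). The tray and its contents are intact. Next I segment the top faces to get positions and yaws.

```bash
cat >> h.py <<'E'
def top(i,m,u,v,z=.076,tol=9):
    g=cv2.medianBlur(i,3)
    S=4;x0,y0=int(u)-25,int(v)-25
    g=cv2.resize(g[y0:y0+50,x0:x0+50],None,fx=S,fy=S,interpolation=cv2.INTER_CUBIC)
    mk=np.zeros((g.shape[0]+2,g.shape[1]+2),np.uint8)
    cv2.floodFill(g,mk,(25*S,25*S),0,(tol,)*3,(tol,)*3,4|cv2.FLOODFILL_MASK_ONLY|cv2.FLOODFILL_FIXED_RANGE|(255<<8))
    mk=cv2.morphologyEx(mk[1:-1,1:-1],cv2.MORPH_OPEN,np.ones((9,9),np.uint8))
    c=max(cv2.findContours(mk,0,2)[0],key=cv2.contourArea)
    P=np.array([onplane(m,x0+(p[0]+.5)/S-.5,y0+(p[1]+.5)/S-.5,z)[:2]*1000 for p in c[:,0]],np.float32)
    M=cv2.moments(P);cen=np.array([M["m10"],M["m01"]])/M["m00"]
    d=P-cen;hull=cv2.convexHull(P)[:,0]-cen
    # width of hull per direction; flats normals: minimal summed width over 60deg set
    w=lambda a:np.ptp(hull@[np.cos(a),np.sin(a)])
    A=np.radians(np.arange(0,60,1.));W=[sum(w(a+k*np.pi/3) for k in range(3)) for a in A];b=np.argmin(W)
    return cen.round(1),round(M["m00"]),np.degrees(A[b]),[round(float(w(A[b]+k*np.pi/3)),1) for k in range(3)],round(float(max(W)/3),1)
E
python3 - <<'E'
from h import *
import json
m={k:np.array(v) for k,v in json.load(open("w4.json")).items()};i=cv2.imread("pics/w4.png")
for u,v in [(183,164),(262,197),(342,202)]:
    print(i[v-12:v+13:3,u-15:u+16:3].mean(2).astype(int).tolist())
    for t in (6,9,13):print(t,top(i,m,u,v,tol=t))
E
```

```text
[[72, 71, 133, 162, 67, 38, 29, 32, 33, 39, 47], [64, 72, 147, 98, 71, 63, 52, 41, 32, 29, 33], [66, 75, 94, 79, 82, 82, 77, 69, 48, 32, 30], [73, 69, 80, 81, 83, 82, 81, 83, 59, 30, 34], [65, 77, 82, 82, 81, 83, 83, 82, 69, 34, 32], [67, 76, 81, 85, 82, 83, 81, 84, 75, 33, 42], [72, 75, 80, 81, 82, 84, 84, 82, 73, 56, 82], [71, 73, 84, 83, 81, 81, 82, 78, 95, 110, 142], [68, 69, 72, 79, 84, 84, 82, 152, 159, 163, 164]]
6 (array([ 413.2, -210.1]), 180, np.float64(50.0), [16.1, 15.2, 14.2], 16.0)
9 (array([ 413.4, -210.1]), 197, np.float64(52.0), [17.1, 15.6, 14.8], 16.8)
13 (array([ 413.6, -210.1]), 212, np.float64(52.0), [17.7, 16.2, 15.3], 17.5)
[[170, 80, 44, 30, 34, 36, 36, 32, 48, 107, 168], [168, 74, 47, 58, 62, 66, 66, 41, 33, 81, 167], [170, 67, 69, 81, 86, 83, 82, 64, 35, 75, 169], [171, 59, 85, 86, 85, 84, 86, 82, 55, 84, 167], [164, 69, 84, 83, 84, 84, 83, 85, 75, 154, 167], [120, 89, 84, 83, 85, 86, 83, 85, 110, 168, 142], [69, 114, 81, 84, 85, 83, 84, 81, 160, 145, 78], [69, 67, 81, 86, 82, 85, 84, 85, 118, 73, 67], [68, 71, 67, 84, 82, 82, 80, 74, 71, 73, 70]]
6 (array(
[... 196 characters left out ...]
 [14.9, 17.1, 16.3], 17.3)
[[57, 27, 28, 32, 39, 45, 40, 46, 158, 151, 68], [41, 26, 27, 42, 65, 76, 72, 63, 101, 153, 58], [56, 30, 44, 69, 82, 86, 82, 82, 76, 137, 35], [74, 32, 69, 84, 85, 84, 82, 84, 80, 104, 30], [109, 36, 70, 85, 81, 83, 84, 81, 84, 65, 46], [162, 111, 66, 84, 84, 83, 83, 85, 84, 52, 62], [151, 163, 76, 83, 85, 81, 84, 83, 83, 31, 70], [97, 122, 101, 94, 84, 81, 83, 83, 58, 47, 113], [69, 69, 71, 69, 69, 79, 80, 64, 39, 65, 167]]
6 (array([ 414.4, -341.9]), 176, np.float64(55.0), [14.5, 15.6, 14.8], 16.3)
9 (array([ 414.5, -341.9]), 188, np.float64(59.00000000000001), [15.1, 16.3, 14.9], 16.8)
13 (array([ 414.7, -341.8]), 202, np.float64(0.0), [15.7, 15.7, 17.0], 17.4)
```

Request:
move_arm([
  {"dx": 0.17, "dy": -0.7, "dz": -0.2, "rx": 0, "ry": 0, "rz": 0.16},
  {"dx": 0.17, "dy": -0.7, "dz": -0.3, "rx": 0, "ry": 0, "rz": 0.16},
  {"dx": 0.18, "dy": -0.68, "dz": -0.4, "rx": 0, "ry": 0, "rz": 0.16},
  {"dx": 0, "dy": 0, "dz": -1, "rx": 0, "ry": 0, "rz": 0},
  {"dx": 0, "dy": 0, "dz": -1, "rx": 0, "ry": 0, "rz": 0},
  {"dx": 0, "dy": 0, "dz": -1, "rx": 0, "ry": 0, "rz": 0},
  {"dx": 0, "dy": 0, "dz": -1, "rx": 0, "ry": 0, "rz": 0},
  {"dx": 0, "dy": 0, "dz": -0.7, "rx": 0, "ry": 0, "rz": 0},
  {"dx": 0, "dy": 0, "dz": -0.4, "rx": 0, "ry": 0, "rz": 0},
  {"dx": 0, "dy": 0, "dz": 0, "rx": 0, "ry": 0, "rz": 0},
], claw=45)

```text
t: 7.85
tcp_pos: [0.4155, -0.3422, 0.0481]
tool_rot: [0.97, 0.241, -0.0, -0.0]
force: [-0.4, -0.9, -0.1]
finger_gap: 0.452
gripper_force: 0.0
```

Request:
move_arm([
  {"dx": 0, "dy": 0, "dz": 0, "rx": 0, "ry": 0, "rz": 0},
  {"dx": 0, "dy": 0, "dz": 0, "rx": 0, "ry": 0, "rz": 0},
  {"dx": 0, "dy": 0, "dz": 0, "rx": 0, "ry": 0, "rz": 0},
  {"dx": 0, "dy": 0, "dz": 0, "rx": 0, "ry": 0, "rz": 0},
  {"dx": 0, "dy": 0, "dz": 0, "rx": 0, "ry": 0, "rz": 0},
  {"dx": 0, "dy": 0, "dz": 0, "rx": 0, "ry": 0, "rz": 0},
  {"dx": 0, "dy": 0, "dz": 0.1, "rx": 0, "ry": 0, "rz": 0},
  {"dx": 0, "dy": 0, "dz": 0.9, "rx": 0, "ry": 0, "rz": 0},
  {"dx": 0, "dy": 0, "dz": 1, "rx": 0, "ry": 0, "rz": 0},
  {"dx": 0, "dy": 0, "dz": 1, "rx": 0, "ry": 0, "rz": 0},
], claw=0, newtons=50)

```text
t: 9.1
tcp_pos: [0.4146, -0.3415, 0.1233]
tool_rot: [0.97, 0.241, -0.001, -0.001]
force: [0.1, -0.4, -1.8]
finger_gap: 0.201
gripper_force: 49.1
```

```bash
python3 - <<'E'
from h import *
m,i=snap("wrist","w5.png")
s=sensors.sense();print(s["t"],s["tcp_pos"],s["tool_rot"],s["finger_gap"],s["force"],s["gripper_force"])
E
```

```text
9.15 [ 0.4159522  -0.34295486  0.12630601] [9.70459491e-01 2.41257987e-01 6.70337804e-04 1.58423245e-03] 0.19972404231942115 [-0.24664465  0.01742774  0.01759509] 49.20921139419079
```

Request:
move_arm([
  {"dx": 0.83, "dy": -0.16, "dz": 0, "rx": 0, "ry": 0, "rz": -0.1},
  {"dx": 0.83, "dy": -0.16, "dz": 0, "rx": 0, "ry": 0, "rz": -0.1},
  {"dx": 0.83, "dy": -0.16, "dz": 0, "rx": 0, "ry": 0, "rz": -0.1},
  {"dx": 0.83, "dy": -0.16, "dz": 0, "rx": 0, "ry": 0, "rz": -0.1},
  {"dx": 0.83, "dy": -0.16, "dz": 0, "rx": 0, "ry": 0, "rz": -0.1},
  {"dx": 0.83, "dy": -0.16, "dz": 0, "rx": 0, "ry": 0, "rz": -0.1},
  {"dx": 0.85, "dy": -0.16, "dz": 0, "rx": 0, "ry": 0, "rz": -0.11},
  {"dx": 0, "dy": 0, "dz": -0.4, "rx": 0, "ry": 0, "rz": 0},
  {"dx": 0, "dy": 0, "dz": -0.4, "rx": 0, "ry": 0, "rz": 0},
  {"dx": 0, "dy": 0, "dz": 0, "rx": 0, "ry": 0, "rz": 0},
])

```text
t: 10.4
tcp_pos: [0.5588, -0.3689, 0.1011]
tool_rot: [0.998, 0.058, -0.002, -0.002]
force: [1.4, 0.8, -3.2]
finger_gap: 0.195
gripper_force: 49.1
```

```bash
python3 - <<'E'
from h import *
s=sensors.sense();print(s["t"],s["tcp_pos"],s["tool_rot"],s["finger_gap"],s["force"])
m,i=snap("wrist","w6.png")
m2,j=snap("side","s6.png")
a=i[60:400,130:430];b=cv2.resize(j[170:270,260:360],None,fx=3.4,fy=3.4,interpolation=cv2.INTER_CUBIC)
cv2.imwrite("pics/c6.png",np.hstack([a,b]))
E
```

```text
10.4 [ 0.55882125 -0.36886349  0.10106975] [ 0.99833404  0.05763186 -0.00198576 -0.00194262] 0.19547437485589778 [ 1.36940845  0.77357404 -3.15791211]
```

View pics/c6.png

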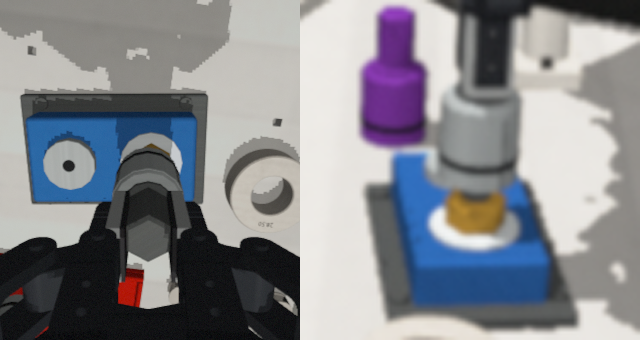

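The views show the socket upright in the jaws, centred over the brass nut, with the bush flush. Next, a slow descent.

Request:
move_arm([
  {"dx": 0, "dy": 0, "dz": -0.25, "rx": 0, "ry": 0, "rz": 0},
  {"dx": 0, "dy": 0, "dz": -0.12, "rx": 0, "ry": 0, "rz": 0},
  {"dx": 0, "dy": 0, "dz": -0.06, "rx": 0, "ry": 0, "rz": 0},
  {"dx": 0, "dy": 0, "dz": -0.06, "rx": 0, "ry": 0, "rz": 0},
  {"dx": 0, "dy": 0, "dz": -0.06, "rx": 0, "ry": 0, "rz": 0},
  {"dx": 0, "dy": 0, "dz": -0.06, "rx": 0, "ry": 0, "rz": 0},
  {"dx": 0, "dy": 0, "dz": -0.06, "rx": 0, "ry": 0, "rz": 0},
  {"dx": 0, "dy": 0, "dz": 0, "rx": 0, "ry": 0, "rz": 0},
  {"dx": 0, "dy": 0, "dz": 0, "rx": 0, "ry": 0, "rz": 0},
  {"dx": 0, "dy": 0, "dz": 0, "rx": 0, "ry": 0, "rz": 0},
])

```text
t: 11.75
tcp_pos: [0.5618, -0.3703, 0.0916]
tool_rot: [0.998, 0.058, 0.001, 0.001]
force: [-3.9, 4.6, 20.1]
finger_gap: 0.198
gripper_force: 52.0
```

Blocked at the nut's top face. One small search while pressed will rule out misalignment.

Request:
move_arm([
  {"dx": 0.06, "dy": 0, "dz": 0, "rx": 0, "ry": 0, "rz": 0},
  {"dx": 0, "dy": 0.06, "dz": 0, "rx": 0, "ry": 0, "rz": 0},
  {"dx": -0.06, "dy": 0, "dz": 0, "rx": 0, "ry": 0, "rz": 0},
  {"dx": -0.06, "dy": 0, "dz": 0, "rx": 0, "ry": 0, "rz": 0},
  {"dx": 0, "dy": -0.06, "dz": 0, "rx": 0, "ry": 0, "rz": 0},
  {"dx": 0, "dy": -0.06, "dz": 0, "rx": 0, "ry": 0, "rz": 0},
  {"dx": 0.06, "dy": 0, "dz": 0, "rx": 0, "ry": 0, "rz": 0},
  {"dx": 0.06, "dy": 0, "dz": 0, "rx": 0, "ry": 0, "rz": 0},
  {"dx": -0.06, "dy": 0.06, "dz": 0, "rx": 0, "ry": 0, "rz": 0},
  {"dx": 0, "dy": 0, "dz": 0, "rx": 0, "ry": 0, "rz": 0},
])

```text
t: 13.0
tcp_pos: [0.5622, -0.3701, 0.0915]
tool_rot: [0.998, 0.058, 0.001, 0.001]
force: [-3.4, 5.4, 18.0]
finger_gap: 0.195
gripper_force: 51.8
```

It doesn't fit, so it goes back to its spot.

Request:
move_arm([
  {"dx": 0, "dy": 0, "dz": 0.75, "rx": 0, "ry": 0, "rz": 0},
  {"dx": 0, "dy": 0, "dz": 0.72, "rx": 0, "ry": 0, "rz": 0},
  {"dx": -0.97, "dy": 0.19, "dz": 0, "rx": 0, "ry": 0, "rz": 0},
  {"dx": -0.97, "dy": 0.19, "dz": 0, "rx": 0, "ry": 0, "rz": 0},
  {"dx": -0.97, "dy": 0.19, "dz": 0, "rx": 0, "ry": 0, "rz": 0},
  {"dx": -0.97, "dy": 0.19, "dz": 0, "rx": 0, "ry": 0, "rz": 0},
  {"dx": -0.97, "dy": 0.18, "dz": 0, "rx": 0, "ry": 0, "rz": 0},
  {"dx": -0.98, "dy": 0.18, "dz": -0.3, "rx": 0, "ry": 0, "rz": 0},
  {"dx": 0, "dy": 0, "dz": -0.7, "rx": 0, "ry": 0, "rz": 0},
  {"dx": 0, "dy": 0, "dz": -0.7, "rx": 0, "ry": 0, "rz": 0},
])

```text
t: 14.25
tcp_pos: [0.4155, -0.3432, 0.0813]
tool_rot: [0.998, 0.057, 0.001, 0.001]
force: [0.2, 1.2, -2.6]
finger_gap: 0.197
gripper_force: 49.2
```

Request:
move_arm([
  {"dx": 0, "dy": 0, "dz": -0.6, "rx": 0, "ry": 0, "rz": 0},
  {"dx": 0, "dy": 0, "dz": -0.4, "rx": 0, "ry": 0, "rz": 0},
  {"dx": 0, "dy": 0, "dz": -0.2, "rx": 0, "ry": 0, "rz": 0},
  {"dx": 0, "dy": 0, "dz": -0.06, "rx": 0, "ry": 0, "rz": 0},
  {"dx": 0, "dy": 0, "dz": -0.04, "rx": 0, "ry": 0, "rz": 0},
  {"dx": 0, "dy": 0, "dz": 0, "rx": 0, "ry": 0, "rz": 0},
  {"dx": 0, "dy": 0, "dz": 0, "rx": 0, "ry": 0, "rz": 0},
  {"dx": 0, "dy": 0, "dz": 0, "rx": 0, "ry": 0, "rz": 0},
  {"dx": 0, "dy": 0, "dz": 0, "rx": 0, "ry": 0, "rz": 0},
  {"dx": 0, "dy": 0, "dz": 0, "rx": 0, "ry": 0, "rz": 0},
])

```text
t: 15.5
tcp_pos: [0.4154, -0.3422, 0.0491]
tool_rot: [0.998, 0.058, 0.0, 0.0]
force: [-2.3, 1.2, 5.6]
finger_gap: 0.198
gripper_force: 50.1
```

Request:
move_arm([
  {"dx": 0, "dy": 0, "dz": 0, "rx": 0, "ry": 0, "rz": 0},
  {"dx": 0, "dy": 0, "dz": 0, "rx": 0, "ry": 0, "rz": 0},
  {"dx": 0, "dy": 0, "dz": 0, "rx": 0, "ry": 0, "rz": 0},
  {"dx": 0, "dy": 0, "dz": 0.8, "rx": 0, "ry": 0, "rz": 0},
  {"dx": 0, "dy": 0, "dz": 1, "rx": 0, "ry": 0, "rz": 0},
  {"dx": 0, "dy": 0, "dz": 1, "rx": 0, "ry": 0, "rz": 0},
  {"dx": -0.16, "dy": 0.87, "dz": 0, "rx": 0, "ry": 0, "rz": -0.2},
  {"dx": -0.16, "dy": 0.88, "dz": 0, "rx": 0, "ry": 0, "rz": -0.2},
  {"dx": -0.17, "dy": 0.88, "dz": 0, "rx": 0, "ry": 0, "rz": -0.19},
  {"dx": 0, "dy": 0, "dz": -0.5, "rx": 0, "ry": 0, "rz": 0},
], claw=45)

```text
t: 16.75
tcp_pos: [0.4029, -0.2754, 0.1059]
tool_rot: [0.995, -0.095, 0.0, 0.0]
force: [-0.7, -0.1, -0.9]
finger_gap: 0.448
gripper_force: 0.0
```

Request:
move_arm([
  {"dx": 0, "dy": 0, "dz": -0.8, "rx": 0, "ry": 0, "rz": 0},
  {"dx": 0, "dy": 0, "dz": -0.8, "rx": 0, "ry": 0, "rz": 0},
  {"dx": 0, "dy": 0, "dz": -0.5, "rx": 0, "ry": 0, "rz": 0},
  {"dx": 0, "dy": 0, "dz": -0.2, "rx": 0, "ry": 0, "rz": 0},
  {"dx": 0, "dy": 0, "dz": 0, "rx": 0, "ry": 0, "rz": 0},
  {"dx": 0, "dy": 0, "dz": 0, "rx": 0, "ry": 0, "rz": 0},
  {"dx": 0, "dy": 0, "dz": 0, "rx": 0, "ry": 0, "rz": 0},
  {"dx": 0, "dy": 0, "dz": 0, "rx": 0, "ry": 0, "rz": 0},
  {"dx": 0, "dy": 0, "dz": 0, "rx": 0, "ry": 0, "rz": 0},
  {"dx": 0, "dy": 0, "dz": 0, "rx": 0, "ry": 0, "rz": 0},
])

```text
t: 18.0
tcp_pos: [0.4031, -0.2764, 0.0484]
tool_rot: [0.995, -0.097, 0.0, 0.0]
force: [-0.0, -0.1, 0.8]
finger_gap: 0.448
gripper_force: 0.0
```

Request:
move_arm([
  {"dx": 0, "dy": 0, "dz": 0, "rx": 0, "ry": 0, "rz": 0},
  {"dx": 0, "dy": 0, "dz": 0, "rx": 0, "ry": 0, "rz": 0},
  {"dx": 0, "dy": 0, "dz": 0, "rx": 0, "ry": 0, "rz": 0},
  {"dx": 0, "dy": 0, "dz": 0, "rx": 0, "ry": 0, "rz": 0},
  {"dx": 0, "dy": 0, "dz": 0, "rx": 0, "ry": 0, "rz": 0},
  {"dx": 0, "dy": 0, "dz": 0, "rx": 0, "ry": 0, "rz": 0},
  {"dx": 0, "dy": 0, "dz": 0.1, "rx": 0, "ry": 0, "rz": 0},
  {"dx": 0, "dy": 0, "dz": 0.9, "rx": 0, "ry": 0, "rz": 0},
  {"dx": 0, "dy": 0, "dz": 1, "rx": 0, "ry": 0, "rz": 0},
  {"dx": 0, "dy": 0, "dz": 1, "rx": 0, "ry": 0, "rz": 0},
], claw=0)

```text
t: 19.25
tcp_pos: [0.4026, -0.2761, 0.1236]
tool_rot: [0.995, -0.097, -0.001, -0.0]
force: [-0.4, 0.2, -1.3]
finger_gap: 0.2
gripper_force: 49.1
```

```bash
python3 - <<'E'
from h import *
s=sensors.sense();print(s["t"],s["tcp_pos"],s["tool_rot"],s["finger_gap"],s["force"])
E
```

```text
19.25 [ 0.40264894 -0.27606503  0.12360002] [ 9.95314482e-01 -9.66881540e-02 -5.12995486e-04 -4.69417926e-04] 0.1995651039743045 [-0.4206302   0.20631096 -1.28279598]
```

Request:
move_arm([
  {"dx": 0.9, "dy": -0.54, "dz": 0, "rx": 0, "ry": 0, "rz": 0.085},
  {"dx": 0.9, "dy": -0.54, "dz": 0, "rx": 0, "ry": 0, "rz": 0.085},
  {"dx": 0.9, "dy": -0.54, "dz": 0, "rx": 0, "ry": 0, "rz": 0.085},
  {"dx": 0.9, "dy": -0.54, "dz": 0, "rx": 0, "ry": 0, "rz": 0.085},
  {"dx": 0.9, "dy": -0.53, "dz": 0, "rx": 0, "ry": 0, "rz": 0.085},
  {"dx": 0.91, "dy": -0.53, "dz": 0, "rx": 0, "ry": 0, "rz": 0.085},
  {"dx": 0.91, "dy": -0.53, "dz": 0, "rx": 0, "ry": 0, "rz": 0.085},
  {"dx": 0, "dy": 0, "dz": -0.4, "rx": 0, "ry": 0, "rz": 0},
  {"dx": 0, "dy": 0, "dz": -0.4, "rx": 0, "ry": 0, "rz": 0},
  {"dx": 0, "dy": 0, "dz": -0.1, "rx": 0, "ry": 0, "rz": 0},
])

```text
t: 20.5
tcp_pos: [0.5589, -0.3685, 0.0988]
tool_rot: [0.998, 0.059, -0.002, -0.002]
force: [-0.6, 0.9, -1.8]
finger_gap: 0.197
gripper_force: 49.1
```

Request:
move_arm([
  {"dx": 0, "dy": 0, "dz": -0.15, "rx": 0, "ry": 0, "rz": 0},
  {"dx": 0, "dy": 0, "dz": -0.12, "rx": 0, "ry": 0, "rz": 0},
  {"dx": 0, "dy": 0, "dz": -0.06, "rx": 0, "ry": 0, "rz": 0},
  {"dx": 0, "dy": 0, "dz": -0.06, "rx": 0, "ry": 0, "rz": 0},
  {"dx": 0, "dy": 0, "dz": -0.06, "rx": 0, "ry": 0, "rz": 0},
  {"dx": 0, "dy": 0, "dz": -0.06, "rx": 0, "ry": 0, "rz": 0},
  {"dx": 0, "dy": 0, "dz": -0.06, "rx": 0, "ry": 0, "rz": 0},
  {"dx": 0, "dy": 0, "dz": 0, "rx": 0, "ry": 0, "rz": 0},
  {"dx": 0, "dy": 0, "dz": 0, "rx": 0, "ry": 0, "rz": 0},
  {"dx": 0, "dy": 0, "dz": 0, "rx": 0, "ry": 0, "rz": 0},
])

```text
t: 21.75
tcp_pos: [0.5617, -0.3704, 0.091]
tool_rot: [0.998, 0.059, 0.001, 0.001]
force: [-3.9, 3.5, 16.2]
finger_gap: 0.199
gripper_force: 51.8
```

Request:
move_arm([
  {"dx": 0.06, "dy": 0, "dz": 0, "rx": 0, "ry": 0, "rz": 0},
  {"dx": 0, "dy": 0.06, "dz": 0, "rx": 0, "ry": 0, "rz": 0},
  {"dx": -0.06, "dy": 0, "dz": 0, "rx": 0, "ry": 0, "rz": 0},
  {"dx": -0.06, "dy": 0, "dz": 0, "rx": 0, "ry": 0, "rz": 0},
  {"dx": 0, "dy": -0.06, "dz": 0, "rx": 0, "ry": 0, "rz": 0},
  {"dx": 0, "dy": -0.06, "dz": 0, "rx": 0, "ry": 0, "rz": 0},
  {"dx": 0.06, "dy": 0, "dz": 0, "rx": 0, "ry": 0, "rz": 0},
  {"dx": 0.06, "dy": 0, "dz": 0, "rx": 0, "ry": 0, "rz": 0},
  {"dx": -0.06, "dy": 0.06, "dz": 0, "rx": 0, "ry": 0, "rz": 0},
  {"dx": 0, "dy": 0, "dz": 0, "rx": 0, "ry": 0, "rz": 0},
])

```text
t: 23.0
tcp_pos: [0.5617, -0.3703, 0.091]
tool_rot: [0.998, 0.059, 0.001, 0.001]
force: [-3.9, 3.2, 16.9]
finger_gap: 0.195
gripper_force: 51.6
```

It's blocked as well, so it goes back to the middle place.

Request:
move_arm([
  {"dx": 0, "dy": 0, "dz": 0.75, "rx": 0, "ry": 0, "rz": 0},
  {"dx": 0, "dy": 0, "dz": 0.72, "rx": 0, "ry": 0, "rz": 0},
  {"dx": -0.9, "dy": 0.54, "dz": 0, "rx": 0, "ry": 0, "rz": 0},
  {"dx": -0.9, "dy": 0.54, "dz": 0, "rx": 0, "ry": 0, "rz": 0},
  {"dx": -0.9, "dy": 0.54, "dz": 0, "rx": 0, "ry": 0, "rz": 0},
  {"dx": -0.9, "dy": 0.54, "dz": 0, "rx": 0, "ry": 0, "rz": 0},
  {"dx": -0.9, "dy": 0.53, "dz": 0, "rx": 0, "ry": 0, "rz": 0},
  {"dx": -0.91, "dy": 0.53, "dz": 0, "rx": 0, "ry": 0, "rz": 0},
  {"dx": -0.91, "dy": 0.53, "dz": -0.3, "rx": 0, "ry": 0, "rz": 0},
  {"dx": 0, "dy": 0, "dz": -0.7, "rx": 0, "ry": 0, "rz": 0},
])

```text
t: 24.25
tcp_pos: [0.4019, -0.2756, 0.0993]
tool_rot: [0.998, 0.059, 0.0, 0.0]
force: [0.5, -0.5, -2.2]
finger_gap: 0.198
gripper_force: 49.2
```

Request:
move_arm([
  {"dx": 0, "dy": 0, "dz": -0.7, "rx": 0, "ry": 0, "rz": 0},
  {"dx": 0, "dy": 0, "dz": -0.6, "rx": 0, "ry": 0, "rz": 0},
  {"dx": 0, "dy": 0, "dz": -0.4, "rx": 0, "ry": 0, "rz": 0},
  {"dx": 0, "dy": 0, "dz": -0.2, "rx": 0, "ry": 0, "rz": 0},
  {"dx": 0, "dy": 0, "dz": -0.06, "rx": 0, "ry": 0, "rz": 0},
  {"dx": 0, "dy": 0, "dz": -0.04, "rx": 0, "ry": 0, "rz": 0},
  {"dx": 0, "dy": 0, "dz": 0, "rx": 0, "ry": 0, "rz": 0},
  {"dx": 0, "dy": 0, "dz": 0, "rx": 0, "ry": 0, "rz": 0},
  {"dx": 0, "dy": 0, "dz": 0, "rx": 0, "ry": 0, "rz": 0},
  {"dx": 0, "dy": 0, "dz": 0, "rx": 0, "ry": 0, "rz": 0},
])

```text
t: 25.5
tcp_pos: [0.4031, -0.2765, 0.0485]
tool_rot: [0.998, 0.059, 0.0, 0.0]
force: [-0.5, 0.7, -2.0]
finger_gap: 0.196
gripper_force: 49.3
```

Request:
move_arm([
  {"dx": 0, "dy": 0, "dz": 0, "rx": 0, "ry": 0, "rz": 0},
  {"dx": 0, "dy": 0, "dz": 0, "rx": 0, "ry": 0, "rz": 0},
  {"dx": 0, "dy": 0, "dz": 0, "rx": 0, "ry": 0, "rz": 0},
  {"dx": 0, "dy": 0, "dz": 0.8, "rx": 0, "ry": 0, "rz": 0},
  {"dx": 0, "dy": 0, "dz": 1, "rx": 0, "ry": 0, "rz": 0},
  {"dx": 0, "dy": 0, "dz": 1, "rx": 0, "ry": 0, "rz": 0},
  {"dx": 0.15, "dy": 0.87, "dz": 0, "rx": 0, "ry": 0, "rz": 0.16},
  {"dx": 0.15, "dy": 0.88, "dz": 0, "rx": 0, "ry": 0, "rz": 0.16},
  {"dx": 0.15, "dy": 0.88, "dz": 0, "rx": 0, "ry": 0, "rz": 0.16},
  {"dx": 0, "dy": 0, "dz": -0.5, "rx": 0, "ry": 0, "rz": 0},
], claw=45)

```text
t: 26.75
tcp_pos: [0.4145, -0.2097, 0.1061]
tool_rot: [0.983, 0.184, 0.0, 0.0]
force: [0.0, -0.4, -0.2]
finger_gap: 0.453
gripper_force: 0.0
```

Request:
move_arm([
  {"dx": 0, "dy": 0, "dz": -0.8, "rx": 0, "ry": 0, "rz": 0},
  {"dx": 0, "dy": 0, "dz": -0.8, "rx": 0, "ry": 0, "rz": 0},
  {"dx": 0, "dy": 0, "dz": -0.5, "rx": 0, "ry": 0, "rz": 0},
  {"dx": 0, "dy": 0, "dz": -0.2, "rx": 0, "ry": 0, "rz": 0},
  {"dx": 0, "dy": 0, "dz": 0, "rx": 0, "ry": 0, "rz": 0},
  {"dx": 0, "dy": 0, "dz": 0, "rx": 0, "ry": 0, "rz": 0},
  {"dx": 0, "dy": 0, "dz": 0, "rx": 0, "ry": 0, "rz": 0},
  {"dx": 0, "dy": 0, "dz": 0, "rx": 0, "ry": 0, "rz": 0},
  {"dx": 0, "dy": 0, "dz": 0, "rx": 0, "ry": 0, "rz": 0},
  {"dx": 0, "dy": 0, "dz": 0, "rx": 0, "ry": 0, "rz": 0},
])

```text
t: 28.0
tcp_pos: [0.4143, -0.2106, 0.0484]
tool_rot: [0.983, 0.184, 0.0, 0.0]
force: [0.1, 0.5, -1.1]
finger_gap: 0.453
gripper_force: 0.0
```

Request:
move_arm([
  {"dx": 0, "dy": 0, "dz": 0, "rx": 0, "ry": 0, "rz": 0},
  {"dx": 0, "dy": 0, "dz": 0, "rx": 0, "ry": 0, "rz": 0},
  {"dx": 0, "dy": 0, "dz": 0, "rx": 0, "ry": 0, "rz": 0},
  {"dx": 0, "dy": 0, "dz": 0, "rx": 0, "ry": 0, "rz": 0},
  {"dx": 0, "dy": 0, "dz": 0, "rx": 0, "ry": 0, "rz": 0},
  {"dx": 0, "dy": 0, "dz": 0, "rx": 0, "ry": 0, "rz": 0},
  {"dx": 0, "dy": 0, "dz": 0.1, "rx": 0, "ry": 0, "rz": 0},
  {"dx": 0, "dy": 0, "dz": 0.9, "rx": 0, "ry": 0, "rz": 0},
  {"dx": 0, "dy": 0, "dz": 1, "rx": 0, "ry": 0, "rz": 0},
  {"dx": 0, "dy": 0, "dz": 1, "rx": 0, "ry": 0, "rz": 0},
], claw=0)

```text
t: 29.25
tcp_pos: [0.414, -0.2104, 0.1238]
tool_rot: [0.983, 0.184, -0.0, -0.0]
force: [-0.1, 0.6, -2.8]
finger_gap: 0.201
gripper_force: 49.4
```

```bash
python3 - <<'E'
from h import *
s=sensors.sense();print(s["t"],s["tcp_pos"],s["tool_rot"],s["finger_gap"],s["force"])
m,i=snap("wrist","w7.png");m2,j=snap("side","s7.png")
b=cv2.resize(j[150:270,170:340],None,fx=2.8,fy=2.8,interpolation=cv2.INTER_CUBIC)
a=cv2.resize(i[60:396,130:460],(330,336));cv2.imwrite("pics/c7.png",np.hstack([a,b[:,:460]]))
E
```

```text
29.25 [ 0.4139782  -0.21040615  0.12383839] [ 9.83005049e-01  1.83577917e-01 -2.82979487e-04 -3.77791587e-04] 0.20070354393023862 [-0.12936352  0.59021926 -2.7890739 ]
```

View pics/c7.png

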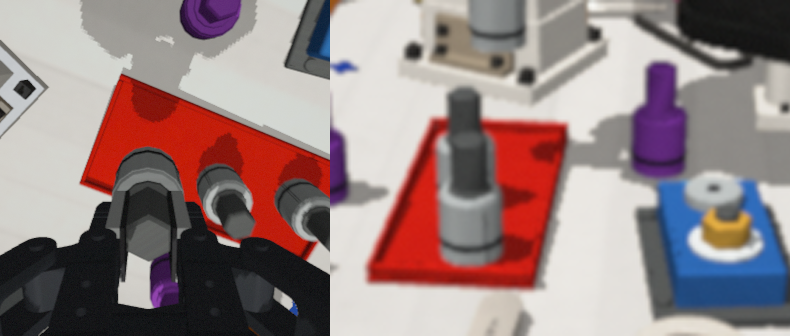

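The two tried sockets stand upright in the tray, and the third hangs straight in the jaws. Taking it to the nut.

Request:
move_arm([
  {"dx": 0.73, "dy": -0.8, "dz": 0, "rx": 0, "ry": 0, "rz": -0.06},
  {"dx": 0.73, "dy": -0.8, "dz": 0, "rx": 0, "ry": 0, "rz": -0.06},
  {"dx": 0.73, "dy": -0.8, "dz": 0, "rx": 0, "ry": 0, "rz": -0.06},
  {"dx": 0.73, "dy": -0.8, "dz": 0, "rx": 0, "ry": 0, "rz": -0.06},
  {"dx": 0.73, "dy": -0.8, "dz": 0, "rx": 0, "ry": 0, "rz": -0.06},
  {"dx": 0.74, "dy": -0.8, "dz": 0, "rx": 0, "ry": 0, "rz": -0.06},
  {"dx": 0.74, "dy": -0.79, "dz": 0, "rx": 0, "ry": 0, "rz": -0.06},
  {"dx": 0.74, "dy": -0.79, "dz": 0, "rx": 0, "ry": 0, "rz": -0.06},
  {"dx": 0, "dy": 0, "dz": -0.4, "rx": 0, "ry": 0, "rz": 0},
  {"dx": 0, "dy": 0, "dz": -0.4, "rx": 0, "ry": 0, "rz": 0},
])

```text
t: 30.6
tcp_pos: [0.5593, -0.3684, 0.1009]
tool_rot: [0.998, 0.059, -0.002, -0.002]
force: [0.3, 0.6, -1.0]
finger_gap: 0.197
gripper_force: 49.5
```

Request:
move_arm([
  {"dx": 0, "dy": 0, "dz": -0.2, "rx": 0, "ry": 0, "rz": 0},
  {"dx": 0, "dy": 0, "dz": -0.15, "rx": 0, "ry": 0, "rz": 0},
  {"dx": 0, "dy": 0, "dz": -0.06, "rx": 0, "ry": 0, "rz": 0},
  {"dx": 0, "dy": 0, "dz": -0.06, "rx": 0, "ry": 0, "rz": 0},
  {"dx": 0, "dy": 0, "dz": -0.06, "rx": 0, "ry": 0, "rz": 0},
  {"dx": 0, "dy": 0, "dz": -0.06, "rx": 0, "ry": 0, "rz": 0},
  {"dx": 0, "dy": 0, "dz": -0.06, "rx": 0, "ry": 0, "rz": 0},
  {"dx": 0, "dy": 0, "dz": 0, "rx": 0, "ry": 0, "rz": 0},
  {"dx": 0, "dy": 0, "dz": 0, "rx": 0, "ry": 0, "rz": 0},
  {"dx": 0, "dy": 0, "dz": 0, "rx": 0, "ry": 0, "rz": 0},
])

```text
t: 31.85
tcp_pos: [0.5619, -0.3705, 0.0905]
tool_rot: [0.998, 0.059, 0.001, 0.001]
force: [-1.4, 3.8, 12.1]
finger_gap: 0.2
gripper_force: 51.5
```

It stops a little lower than the others, with a sideways push toward +y, so it may be catching on the chamfer. I'll search with a bias to +y.

Request:
move_arm([
  {"dx": 0, "dy": 0.05, "dz": 0, "rx": 0, "ry": 0, "rz": 0},
  {"dx": 0, "dy": 0.05, "dz": 0, "rx": 0, "ry": 0, "rz": 0},
  {"dx": -0.05, "dy": 0, "dz": 0, "rx": 0, "ry": 0, "rz": 0},
  {"dx": 0, "dy": -0.05, "dz": 0, "rx": 0, "ry": 0, "rz": 0},
  {"dx": 0, "dy": -0.05, "dz": 0, "rx": 0, "ry": 0, "rz": 0},
  {"dx": 0.1, "dy": 0, "dz": 0, "rx": 0, "ry": 0, "rz": 0},
  {"dx": 0, "dy": 0.05, "dz": 0, "rx": 0, "ry": 0, "rz": 0},
  {"dx": 0, "dy": 0.05, "dz": 0, "rx": 0, "ry": 0, "rz": 0},
  {"dx": -0.05, "dy": -0.05, "dz": 0, "rx": 0, "ry": 0, "rz": 0},
  {"dx": 0, "dy": 0, "dz": 0, "rx": 0, "ry": 0, "rz": 0},
])

```text
t: 33.1
tcp_pos: [0.5618, -0.3703, 0.0905]
tool_rot: [0.998, 0.059, 0.001, 0.002]
force: [-2.0, 0.9, 12.1]
finger_gap: 0.194
gripper_force: 51.3
```

The lateral commands were mostly absorbed by friction. I'll measure the socket's axis against the nut in the two fixed cameras.

```bash
python3 - <<'E'
from h import *
P0=np.array([.561,-.3697,0])
for n,ref in (("side","side0.png"),("scene","scene0.png")):
    m,j=snap(n,n+"8.png");r=cv2.imread("pics/"+ref)
    E=np.array(m["extrinsics"]);ax=E[0,:3]  # camera right
    h=cv2.cvtColor(r,cv2.COLOR_BGR2HSV);b=cv2.inRange(h,(12,100,60),(38,255,255))
    c=proj(m,P0+[0,0,.040]);print(n,"dir",(ax[:2]).round(2),"depth",(E[2,:3]@P0+E[2,3]).round(3))
    u0,v0=c.round().astype(int)
    w=b[v0-12:v0+13,u0-18:u0+19];ys,xs=np.where(w>0)
    for y in sorted(set(ys)):
        e=xs[ys==y];print("nut row",y+v0-12,"cols",e.min()+u0-18,e.max()+u0-18,"expect axis u",proj(m,P0+[0,0,.040])[0].round(2))
    for z in (.055,.065,.075):
        c=proj(m,P0+[0,0,z]);v=int(round(c[1]));u=int(round(c[0]))
        print("body z",z,"expect",c.round(2),"cols from",u-20,j[v,u-20:u+21].mean(1).astype(int).tolist())
E
```

```text
side dir [1.   0.04] depth 0.835
nut row 225 cols 306 307 expect axis u 312.45
nut row 226 cols 305 317 expect axis u 312.45
nut row 227 cols 304 318 expect axis u 312.45
nut row 228 cols 304 319 expect axis u 312.45
nut row 229 cols 303 319 expect axis u 312.45
nut row 230 cols 303 319 expect axis u 312.45
nut row 231 cols 304 319 expect axis u 312.45
nut row 232 cols 304 319 expect axis u 312.45
nut row 233 cols 303 319 expect axis u 312.45
nut row 234 cols 303 319 expect axis u 312.45
nut row 235 cols 304 318 expect axis u 312.45
nut row 236 cols 305 317 expect axis u 312.45
nut row 237 cols 307 316 expect axis u 312.45
nut row 238 cols 309 309 expect axis u 312.45
body z 0.055 expect [312.92 222.27] cols from 293 [115, 116, 117, 119, 127, 136, 144, 150, 142, 108, 90, 110, 131, 142, 147, 150, 152, 151, 149, 147, 145, 143, 141, 140, 138, 137, 134, 122, 109, 110, 109, 97, 111, 169, 212, 225, 228, 230, 230, 230, 230]
body z 0.065 expect [313.23 216.36] cols from 293 [122, 122, 124, 144, 180, 199, 203, 203, 193, 160, 134, 135, 141, 144, 148, 150, 152, 152, 150, 149, 146, 145, 143, 141
[... 880 characters left out ...]
m 293 [153, 154, 155, 143, 135, 113, 105, 104, 104, 104, 102, 79, 49, 48, 73, 81, 91, 112, 119, 120, 121, 122, 121, 120, 118, 114, 108, 94, 78, 56, 73, 101, 108, 108, 108, 107, 108, 108, 108, 107, 107]
body z 0.065 expect [312.92 198.67] cols from 293 [105, 106, 107, 107, 108, 109, 108, 109, 108, 109, 107, 98, 91, 96, 102, 98, 103, 117, 122, 123, 122, 123, 123, 123, 121, 119, 113, 107, 100, 93, 100, 115, 111, 102, 103, 105, 105, 105, 105, 105, 105]
body z 0.075 expect [313.12 193.85] cols from 293 [108, 108, 108, 108, 107, 108, 108, 108, 108, 108, 108, 106, 89, 93, 101, 105, 91, 111, 120, 120, 115, 121, 125, 124, 123, 121, 117, 110, 104, 96, 78, 60, 52, 62, 102, 119, 164, 155, 119, 106, 105]
```

The fixed cameras put the socket about 2.8 mm to +x and 1.5 mm to +y of the nut. I'll lift, correct and retry.

Request:
move_arm([
  {"dx": 0, "dy": 0, "dz": 0.4, "rx": 0, "ry": 0, "rz": 0},
  {"dx": -0.11, "dy": -0.12, "dz": 0, "rx": 0, "ry": 0, "rz": 0},
  {"dx": 0, "dy": 0, "dz": 0, "rx": 0, "ry": 0, "rz": 0},
  {"dx": 0, "dy": 0, "dz": -0.2, "rx": 0, "ry": 0, "rz": 0},
  {"dx": 0, "dy": 0, "dz": -0.06, "rx": 0, "ry": 0, "rz": 0},
  {"dx": 0, "dy": 0, "dz": -0.05, "rx": 0, "ry": 0, "rz": 0},
  {"dx": 0, "dy": 0, "dz": -0.05, "rx": 0, "ry": 0, "rz": 0},
  {"dx": 0, "dy": 0, "dz": -0.04, "rx": 0, "ry": 0, "rz": 0},
  {"dx": 0, "dy": 0, "dz": 0, "rx": 0, "ry": 0, "rz": 0},
  {"dx": 0, "dy": 0, "dz": 0, "rx": 0, "ry": 0, "rz": 0},
])

```text
t: 34.45
tcp_pos: [0.5583, -0.3719, 0.0871]
tool_rot: [0.998, 0.059, 0.0, -0.0]
force: [0.6, 0.4, -2.7]
finger_gap: 0.2
gripper_force: 49.5
```

It dropped over the nut at z=0.0871 with no resistance, so this is the one that fits. Pushing it down to the washer.

Request:
move_arm([
  {"dx": 0, "dy": 0, "dz": -0.1, "rx": 0, "ry": 0, "rz": 0},
  {"dx": 0, "dy": 0, "dz": -0.1, "rx": 0, "ry": 0, "rz": 0},
  {"dx": 0, "dy": 0, "dz": -0.08, "rx": 0, "ry": 0, "rz": 0},
  {"dx": 0, "dy": 0, "dz": -0.06, "rx": 0, "ry": 0, "rz": 0},
  {"dx": 0, "dy": 0, "dz": -0.06, "rx": 0, "ry": 0, "rz": 0},
  {"dx": 0, "dy": 0, "dz": -0.06, "rx": 0, "ry": 0, "rz": 0},
  {"dx": 0, "dy": 0, "dz": -0.02, "rx": 0, "ry": 0, "rz": 0},
  {"dx": 0, "dy": 0, "dz": 0, "rx": 0, "ry": 0, "rz": 0},
  {"dx": 0, "dy": 0, "dz": 0, "rx": 0, "ry": 0, "rz": 0},
  {"dx": 0, "dy": 0, "dz": 0, "rx": 0, "ry": 0, "rz": 0},
])

```text
t: 35.7
tcp_pos: [0.5584, -0.3718, 0.0773]
tool_rot: [0.998, 0.059, 0.0, 0.0]
force: [-3.0, 3.6, 7.8]
finger_gap: 0.199
gripper_force: 50.9
```

Seated at z=0.0773, which matches the predicted washer contact, with 8 N of push and a 50 N grip. The other two were seen upright in the tray.

```bash
python3 -c "
from h import *
print(order.sign_off())"
```

```text
the job is handed in; nothing more can be done
None
```

I pressed the bush home and found the socket that fits, the one from the far (+y) end of the tray; it is held fully down over the nut, the other two are upright in the tray, and the job is handed in after about 36 s of robot time (no verdict came back).

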